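# Service a filter station: collect spent cartridges and count them

### The job

Lift only the top tub off the nested pile and set it upright and lengthways on the dark rubber pad, wholly within it. Then press each used cartridge in the filter station down until its latch lets go and it springs up, pull it out and put it in that tub. When all are in the tub, turn the station's counter knob clockwise, one click for each cartridge you took out; leave the other two tubs and the bottle and pots where they are, and the tub on the pad.

Things in the scene. Friction and masses are not known exactly. Their poses are not given: they have to be found in the camera images.
- station: white filter station fixed to the bench, 64 (x) x 250 (y) x 80 mm high; origin: centre of its underside, z up. In its flat top (deck) are four square 25.5 mm wells with black rims at x = 0 and y = +98 (first), +54, +10, -34 mm (fourth), and a knob at y = -88 mm. Each well has a spring lift and a push-to-release latch.
- well_1 (a point): mouth centre of the first well, at deck height. Latch, same in all wells: pressing the head down 6 to 7 mm (8 N; stop at 7 mm, head top then 1 mm above the deck) frees it; let go, the cartridge rises within 1 s to 26 mm above its latched height.
- well_2 (a point): mouth centre of the second well, at deck height. A risen cartridge stands loose on its lift, head top 34 mm above the deck; raised another 28 mm, its foot leaves the well. It does not latch again.
- well_3 (a point): mouth centre of the third well, at deck height. 
- well_4 (a point): mouth centre of the fourth well, at deck height. 
- cartridge_1: used filter cartridge in the first well (may be absent), 62 mm tall, 45 g: white foot 24x24x10 mm, 15 mm round neck from 10 to 34 mm, blue square head 22x22 mm from 34 to 62 mm, sides parallel to the foot's. Origin: centre of the foot's underside; z along it to the head. At the start latched in its well, head top 8 mm above the deck; while latched it cannot be pulled out.
- cartridge_2: used filter cartridge in the second well (may be absent), 62 mm tall, 45 g: white foot 24x24x10 mm, 15 mm round neck from 10 to 34 mm, blue square head 22x22 mm from 34 to 62 mm, sides parallel to the foot's. Origin: centre of the foot's underside; z along it to the head. At the start latched in its well, head top 8 mm above the deck; while latched it cannot be pulled out.
- cartridge_3: used filter cartridge in the third well (may be absent), 62 mm tall, 45 g: white foot 24x24x10 mm, 15 mm round neck from 10 to 34 mm, blue square head 22x22 mm from 34 to 62 mm, sides parallel to the foot's. Origin: centre of the foot's underside; z along it to the head. At the start latched in its well, head top 8 mm above the deck; while latched it cannot be pulled out.
- cartridge_4: used filter cartridge in the fourth well (may be absent), 62 mm tall, 45 g: white foot 24x24x10 mm, 15 mm round neck from 10 to 34 mm, blue square head 22x22 mm from 34 to 62 mm, sides parallel to the foot's. Origin: centre of the foot's underside; z along it to the head. At the start latched in its well, head top 8 mm above the deck; while latched it cannot be pulled out.
- lift_1 (a joint): height in m of the spring lift in the first well: about 0 latched, 0.026 risen (an empty well's lift is latched down too)
- lift_2 (a joint): height in m of the spring lift in the second well: about 0 latched, 0.026 risen (an empty well's lift is latched down too)
- lift_3 (a joint): height in m of the spring lift in the third well: about 0 latched, 0.026 risen (an empty well's lift is latched down too)
- lift_4 (a joint): height in m of the spring lift in the fourth well: about 0 latched, 0.026 risen (an empty well's lift is latched down too)
- knob (a joint): turn of the counter knob in rad, growing clockwise seen from above; 0 at the start (white pointer line at the long red tick). It clicks into rest every 30 degrees (0.524 rad), no end stops; about 0.06 N m takes it over a click, and left within 10 degrees of a click it settles into it. Short black ticks mark clicks 1 to 4.
- knob_grip (a point): on the knob's axis, 97 mm above the bench, mid-height of its grip bar: grey, 38 mm long, 10 mm thick, 20 mm tall (bar from 87 to 106 mm above the bench) on a black disc of radius 21 mm; turns with the knob; the bar lies along its x, the pointer at its -x end; at joint 0 its axes are the station's
- tub_top: topmost of three equal nested grey-blue plastic tubs, the one to use; open-topped, 66 (x) x 150 (y) x 42 mm, 90 g; origin: centre of its underside, z up. Its upper 22 mm is a straight skirt 66x150 mm outside, 59x143 mm inside; its lower 20 mm is 54x138 mm outside, 46x130 mm inside; floor 4 mm thick. Nested tubs stand 22 mm above one another, the skirt of the upper on the rim of the lower, 2.5 mm play.
- tub_mid: the middle tub of the pile, same shape; stays where it is
- tub_low: the lowest tub of the pile, same shape, on the bench; stays where it is
- pad: dark rubber pad with a yellow border line, 120 (x) x 200 (y) mm, 3 mm thick, fixed to the bench; origin: centre of its underside
- media_bottle: bystander: clear bottle with blue cap, 69 mm across, 129 mm tall; origin: centre of its underside
- sample_pot: bystander: small pot with red cap, 46 mm across, 57 mm tall; origin: centre of its underside
- ledge_pot: bystander: white screw pot with purple band, 67 mm across, 66 mm tall; origin: centre of its underside

How it is judged:
By the outcome, as a careful person would: the job done as asked, in the order asked, and still so for the second after the job is handed in, with the robot touching nothing.
Of cartridge_1, cartridge_2, cartridge_3, cartridge_4 only 2 to 4 are there at a start; the rules pass over those that are not, and their reading is None.
At some moment in a run one of tub_top may be knocked a few centimetres aside while the robot is not near it.
Once in a run the grip may slacken for a moment while it holds something.
It also fails if it takes over 210 s, if anything falls off the work surface, if the arm or the gripper's body presses on something with over 40 N, if the wrist force passes 120 N, or if a joint passes its speed limit or range.

### The arm

A 6-joint arm with a two-finger parallel gripper is mounted at the origin on a cart in front of the work surface, level with it; the furniture and walls round the work are solid. World frame = base frame: x ahead of the robot, y to its left, z up, the work surface at z = 0. Lengths are in mm, angles in rad, forces in N, time in s.
With the tool pointing down it reaches from about 275 to 1000 mm from the base axis. Payload 8.4 kg.
Tool frame: the origin (TCP) lies at the very end of the fingers, on their centre line; the grasp point (between the pads) lies behind it (r.grip_depth is the z of the grasp point in the tool frame, in mm); z points along the fingers, y is the direction in which the jaws open and shut (so a half turn about z gives the same grasp; the last joint's range is limited). The gripper opens to 85 mm and grips with 20 to 120 N. Pads are 22 mm wide; open, the fingers measure 114 mm over their backs; the gripper's body (76 mm by 85 mm) begins 54 mm behind the grasp point. The pads swing forward as they close: fully open they stand 13 mm farther back than shut.
Start: joints at [1.308, 0.353, 1.633, -0, 1.155, -0.002], TCP at [161.157, 603.868, 231.281] pointing down, gripper open.
Joint ranges: [-2.63, 2.63], [-0.92, 2.1], [0.06, 2.66], [-1.3, 4.44], [0, 2.69], [-3.02, 3.02]. Speed limits (rad/s): [2.22, 2.22, 2.79, 3.14, 3.14, 3.14].

### API

Orientations are given as a unit quaternion [w, x, y, z].
In Python, from workcell import r, vision gives the robot as it stands.
- The arm moves only by the tool apply_moves, never from a script. Its argument "plan" is a list of rows, each a list of 4 numbers: the shift along the tool's x, y, z in m, then the turn about the tool's z in rad. In form: [[x, y, z, spin], ...]. A call has 1 to 8 rows; each row is the pose to reach, as a shift and turn from the pose commanded when the call began, along the tool's axes at that moment; what a row does not reach only later rows make up. A row lasts 1/10 s, in which the tool goes at most 50 mm and 8.59 degrees, less where a joint would pass 70% of its speed; a pose out of reach is approached as far as the arm can. A call with a gripper value outside its range is refused whole. "grip" is the opening, from 0 (shut) to 1 (fully open), set as the call begins (left out, the last holds). The fingers move at their own pace and stop on an object; the grip force is fixed at half the most. Time passes only in rows, so rows that repeat a pose let the fingers close. It gives the time, the measured TCP pose, the force and the opening at its end, in the units of the state.
- r.state(): the state, without advancing time (a new reading comes with each control period).
- vision.get_image(name): name is "scene" or "top" or "wrist"; returns a dict with "img" (400x640x3 uint8, blue, green, red), "z_map" (400x640 float32, mm along the optical axis (not along the pixel's ray), 0 where there is no reading), "intrinsics" (3x3 intrinsics, pixels), "k1" (the pictures are not rectified: a ray, as slopes to the right and down, at radius r is drawn at 1 + k1 r^2 times it, then the intrinsics apply), "R" (3x3) and "t" (3): a world point X has camera coordinates R X + t. Camera axes: x right, y down, z forward; pixel columns grow to the right and rows downward; lengths in mm; the calibration is good to about 2 mm. A picture is of the moment at which its call begins.
- r.job_done(): hands the job in, once; it reports no verdict.
The state is a dict: "clock": time; "joint_positions": joint angles; "dq": joint speeds; "effort": joint torques, N m; "position": TCP position; "ee_rot": TCP orientation; "ft_force": force on the tool from outside, world axes, zero at the start; "moment": the same for the moment, N m; "gripper_width": finger opening in mm.
Only numpy, scipy, OpenCV 4.12 (cv2) and the standard library are available. Lean on these libraries where they do the work, as an engineer would, in place of code of your own. Each camera call takes 0.05 s, during which the arm holds its last target. There are 200 camera calls.

## Working session

There is one attempt and no reset: what is moved stays moved. The work goes in short steps, Python scripts to look and compute and a tool call to move; the robot and the scene stay as the last step left them, time stands still between calls to the robot, and variables do not carry over. Pictures are saved under pics/ and viewed, about 12 in all and at most 16, crops included, and the job is handed in when it is done.

Besides the shell and the picture viewer there is one more tool, called after "Request:" by a JSON object that holds its "name" and its "arguments", one argument or row to a line. apply_moves: Moves the arm, as the interface text tells. Its arguments: {"type":"object","properties":{"plan":{"type":"array"},"grip":{"type":"number"}},"required":["plan"]}

```bash
ls; mkdir -p pics; cat > h.py <<'E'
import numpy as np,cv2
from workcell import r,vision
def get(n):
    return vision.get_image(n)
def rays(c,uv):
    K=np.array(c["intrinsics"],float); uv=np.asarray(uv,float).reshape(-1,2)
    d=(uv-[K[0,2],K[1,2]])/[K[0,0],K[1,1]]; p=d.copy()
    for _ in range(20): p=d/(1+c["k1"]*(p**2).sum(1,keepdims=True))
    return p
def onplane(c,uv,z):
    p=rays(c,uv); R=np.array(c["R"]);t=np.array(c["t"]).ravel()
    D=np.c_[p,np.ones(len(p))]@R; C=-R.T@t
    return C+D*((z-C[2])/D[:,2])[:,None]
def cloud(c):
    Z=np.array(c["z_map"],float);h,w=Z.shape
    u,v=np.meshgrid(np.arange(w),np.arange(h))
    p=rays(c,np.c_[u.ravel(),v.ravel()])
    X=np.c_[p,np.ones(len(p))]*Z.reshape(-1,1)
    W=(X-np.array(c["t"]).ravel())@np.array(c["R"])
    W[Z.ravel()==0]=np.nan
    return W.reshape(h,w,3)
def st():
    s=r.state(); print({k:np.round(s[k],3).tolist() for k in("clock","position","ee_rot","ft_force","gripper_width","joint_positions")})
    return s
E
python3 - <<'E'
from h import *
s=st(); print(r.grip_depth)
for n in("scene","top","wrist"):
    c=get(n); cv2.imwrite(f"pics/{n}0.png",c["img"]); print(n,c["k1"],np.round(-np.array(c["R"]).T@np.array(c["t"]).ravel()),np.round(c["intrinsics"],1).tolist(),np.round(c["R"],2).tolist())
E
```

```text
pics
{'clock': 0.0, 'position': [161.046, 603.388, 230.551], 'ee_rot': [-0.0, 0.13, 0.992, -0.001], 'ft_force': [-0.204, 0.404, 0.318], 'gripper_width': 85.559, 'joint_positions': [1.308, 0.354, 1.634, -0.0, 1.155, -0.002]}
-18.700000000000003
scene 0.00034327348878513385 [ 159. -921.  755.] [[430.4, 0.0, 314.9], [0.0, 430.4, 193.8], [0.0, 0.0, 1.0]] [[0.89, -0.45, 0.0], [-0.28, -0.56, -0.78], [0.35, 0.69, -0.63]]
top -0.11945381943365574 [ 368. -174. 1497.] [[516.5, 0.0, 322.7], [0.0, 516.5, 195.1], [0.0, 0.0, 1.0]] [[0.01, -1.0, 0.0], [-0.99, -0.01, -0.11], [0.11, -0.0, -0.99]]
wrist -0.07113263921712852 [ 87. 624. 373.] [[342.3, 0.0, 322.0], [0.0, 342.3, 199.0], [0.0, 0.0, 1.0]] [[0.26, 0.97, -0.0], [0.92, -0.24, 0.3], [0.29, -0.08, -0.95]]
```

View pics/top0.png

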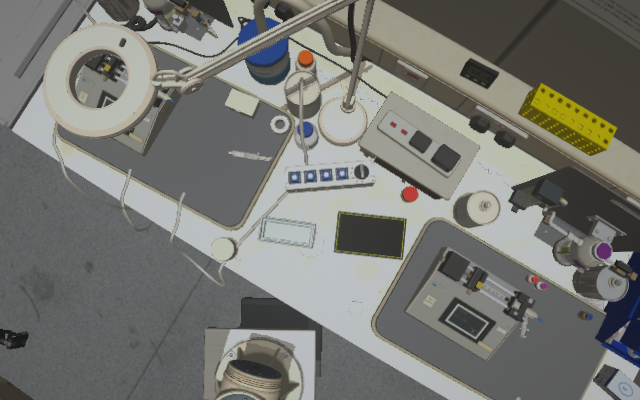

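View pics/scene0.png

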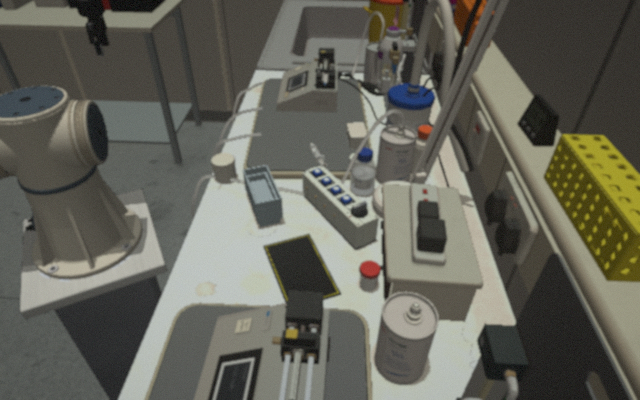

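Top view: station at about (330,175) with blue heads at (294,176), (309,175), (325,174), (342,173) and the knob at (362,171); pile at (288,233), pad at (370,235), red-capped pot at (410,194). Next a zoom and numbers.

```bash
cat > m.py <<'E'
from h import *
c=get("top"); I=c["img"]; W=cloud(c)
cv2.imwrite("pics/topz.png",cv2.resize(I[150:270,250:422],None,fx=4.6,fy=4.6,interpolation=cv2.INTER_CUBIC))
hsv=cv2.cvtColor(I,cv2.COLOR_BGR2HSV)
roi=np.zeros(I.shape[:2],np.uint8)
def blobs(m,amin):
    n,l,s,ce=cv2.connectedComponentsWithStats(m.astype(np.uint8)); return [(ce[i],s[i,4],l==i) for i in range(1,n) if s[i,4]>=amin]
X,Y,Z=W[...,0],W[...,1],W[...,2]
# blue heads
m=(hsv[...,0]>100)&(hsv[...,0]<130)&(hsv[...,1]>90)
m[:160]=0;m[190:]=0;m[:,:285]=0;m[:,378:]=0
for ce,a,l in blobs(m,15): print("blue",ce.round(1),a,onplane(c,ce,88).round(1),np.nanmedian(Z[l]))
def rect(mask,z,name):
    k=max(cv2.findContours(mask.astype(np.uint8),cv2.RETR_EXTERNAL,cv2.CHAIN_APPROX_NONE)[0],key=cv2.contourArea).reshape(-1,2)
    P=onplane(c,k,z)[:,:2].astype(np.float32); q=cv2.minAreaRect(P); print(name,q, cv2.boundingRect(k))
# station deck by depth
b=(Z>70)&(Z<90); b[:155]=0;b[195:]=0;b[:,:280]=0;b[:,380:]=0
rect(b,80,"station")
b=(Z>60)&(Z<100); b[:200]=0;b[260:]=0;b[:,:240]=0;b[:,330:]=0
rect(b,86,"tub")
b=(hsv[...,2]<90); b[:205]=0;b[265:]=0;b[:,:330]=0;b[:,410:]=0
rect(b,3,"pad")
print("floorZ tub",np.nanmedian(Z[228:238,280:296]))
E
python3 m.py
```

```text
blue [325.4 174.6] 41 [[ 586.2 -181.7   88. ]] 85.82092774655595
blue [341.5 173.9] 40 [[ 588.8 -226.2   88. ]] 86.67409007066247
blue [294.5 177.7] 41 [[576.8 -96.8  88. ]] 86.13613695311065
blue [310.2 176.2] 43 [[ 581.4 -139.9   88. ]] 86.45534338907353
station ((586.0631713867188, -192.52752685546875), (65.33024597167969, 250.12547302246094), 5.367912292480469) (284, 161, 91, 30)
tub ((427.90460205078125, -76.45864868164062), (150.9021453857422, 63.72660827636719), 82.64244079589844) (258, 217, 58, 30)
pad ((424.8401794433594, -313.3252258300781), (197.37588500976562, 116.94132995605469), 84.23722839355469) (335, 212, 70, 47)
floorZ tub 47.523438790341814
```

View pics/topz.png

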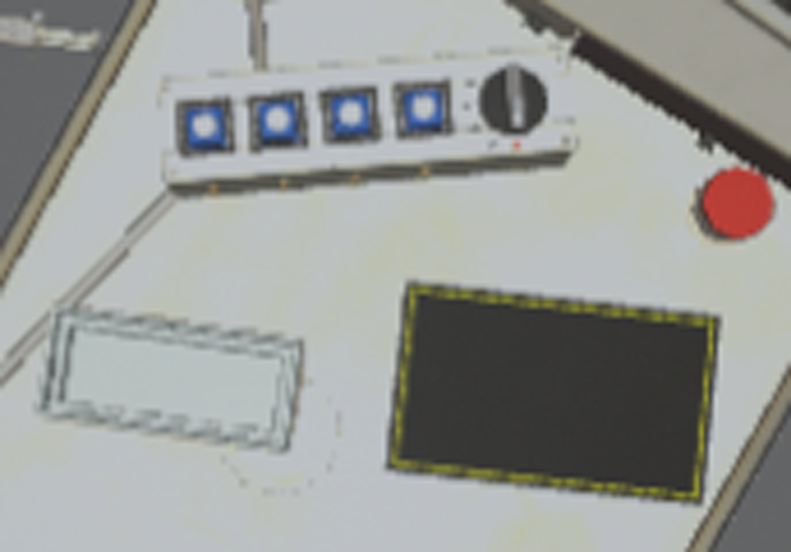

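```bash
cat >> h.py <<'E'
from scipy.spatial.transform import Rotation as Ro
def to(x,y,z,ang,show=True):
    "row to reach TCP x,y,z (mm) with tool y at angle ang (deg, world) from the measured pose"
    s=r.state(); q=s["ee_rot"]; R=Ro.from_quat([q[1],q[2],q[3],q[0]]).as_matrix()
    d=R.T@(np.array([x,y,z])-s["position"])/1000
    a=np.degrees(np.arctan2(R[1,1],R[0,1])); sp=np.radians((a-ang+180)%360-180)
    print("row",d.round(4).tolist(),round(sp,4),"| ang",round(a,2),"pos",np.round(s["position"],1),"F",np.round(s["ft_force"],1),"w",round(s["gripper_width"],1),"t",round(s["clock"],2),"j1,6",round(s["joint_positions"][0],2),round(s["joint_positions"][5],2))
E
cat > st.json <<'E'
station c 586.1,-192.5 yaw 5.37 ; tub 428,-76.5 yaw -7.36 ; pad 424.8,-313.3 yaw -5.76
E
python3 -c "
from h import *
to(428,-76.5,200,-7.4)"
```

```text
row [-0.4333, -0.5882, 0.0313] 1.4392 | ang 75.06 pos [161.1 603.6 230.8] F [-0.9 -0.9  0.3] w 85.3 t 0.2 j1,6 1.31 -0.0
```

Request:
{"name": "apply_moves", "arguments": {
  "plan": [
    [-0.217,-0.294,0,0.72],
    [-0.217,-0.294,0,0.72],
    [-0.217,-0.294,0,0.72],
    [-0.217,-0.294,0,0.72],
    [-0.217,-0.294,0,0.72],
    [-0.217,-0.294,0,0.72],
    [-0.217,-0.294,0,0.72],
    [-0.217,-0.294,0,0.72]
  ],
  "grip": 1
}}

```text
clock: 1.0
position: [295.3, 260.2, 231.1]
ee_rot: [0.0, 0.472, 0.882, -0.001]
ft_force: [-0.1, 0.2, -0.4]
gripper_width: 85.3
```

```bash
python3 -c "
from h import *
to(428,-76.5,200,-7.4)"
```

```text
row [-0.3537, -0.0763, 0.0316] 0.7171 | ang 33.69 pos [295.3 260.2 231.1] F [-0.1  0.2 -0.4] w 85.3 t 1.0 j1,6 0.72 0.13
```

Request:
{"name": "apply_moves", "arguments": {
  "plan": [
    [-0.354,-0.076,0.031,0.717],
    [-0.354,-0.076,0.031,0.717],
    [-0.354,-0.076,0.031,0.717],
    [-0.354,-0.076,0.031,0.717],
    [-0.354,-0.076,0.031,0.717],
    [-0.354,-0.076,0.031,0.717],
    [-0.354,-0.076,0.031,0.717],
    [-0.354,-0.076,0.031,0.717]
  ]
}}

```text
clock: 1.8
position: [430.2, -76.5, 200.1]
ee_rot: [0.001, 0.752, 0.66, 0.0]
ft_force: [-0.2, 0.7, -0.2]
gripper_width: 85.4
```

```bash
python3 - <<'E'
from h import *
to(428,-76.5,200,-7.4)
c=get("wrist"); cv2.imwrite("pics/w1.png",c["img"]); W=cloud(c); Z=W[...,2]
b=((Z>80)&(Z<92)).astype(np.uint8)
k=np.vstack([q.reshape(-1,2) for q in cv2.findContours(b,cv2.RETR_EXTERNAL,cv2.CHAIN_APPROX_NONE)[0] if cv2.contourArea(q)>30])
for q in cv2.findContours(b,cv2.RETR_EXTERNAL,cv2.CHAIN_APPROX_NONE)[0]:
    if cv2.contourArea(q)>100: print(cv2.boundingRect(q),cv2.minAreaRect(onplane(c,q.reshape(-1,2),86)[:,:2].astype(np.float32)))
E
```

```text
row [-0.0003, -0.0021, 0.0001] -0.0011 | ang -7.46 pos [430.2 -76.5 200.1] F [-0.2  0.7 -0.2] w 85.4 t 1.8 j1,6 -0.18 -0.05
(604, 360, 36, 19) ((714.2488403320312, -305.0643005371094), (6.098730564117432, 60.794498443603516), 57.99100875854492)
(506, 302, 26, 27) ((593.3145751953125, -216.04861450195312), (23.571645736694336, 30.018978118896484), 4.97806453704834)
(490, 265, 41, 44) ((586.16015625, -184.39093017578125), (42.805301666259766, 36.44463348388672), 72.44649505615234)
(494, 217, 38, 45) ((582.76171875, -137.003662109375), (31.670135498046875, 38.511146545410156), 1.8683736324310303)
(585, 172, 55, 71) ((671.8968505859375, -127.08941650390625), (50.09975051879883, 67.39335632324219), 9.511709213256836)
(485, 168, 47, 48) ((575.8132934570312, -95.54623413085938), (38.27769470214844, 35.391849517822266), 15.68509578704834)
(273, 97, 90, 183) ((426.6788024902344, -77.03936767578125), (148.8804473876953, 65.35102844238281), 82.74529266357422)
```

View pics/w1.png

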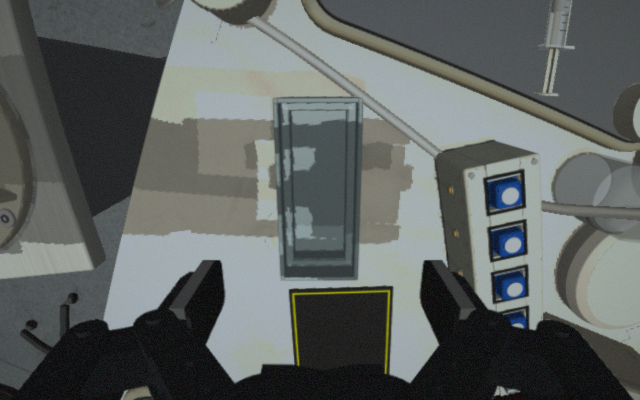

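The wrist view shows the pile at (317,188), square to the jaws, with both fingers clear of it. Its depth outline gives (427,-77), yaw -7.3°.

Request:
{"name": "apply_moves", "arguments": {
  "plan": [
    [0,-0.0025,0.05,0],
    [0,-0.0025,0.08,0],
    [0,-0.0025,0.08,0],
    [0,-0.0025,0.08,0]
  ]
}}

```text
clock: 2.25
position: [426.1, -71.5, 120.7]
ee_rot: [-0.001, 0.75, 0.661, -0.0]
ft_force: [0.5, -0.1, 0.1]
gripper_width: 85.4
```

```bash
python3 -c "
from h import *
to(427.3,-77,66,-7.3)"
```

```text
row [-0.0053, 0.002, 0.0547] 0.0013 | ang -7.23 pos [426.1 -71.5 120.7] F [ 0.5 -0.1  0.1] w 85.4 t 2.25 j1,6 -0.17 -0.04
```

Request:
{"name": "apply_moves", "arguments": {
  "plan": [
    [-0.0053,0.001,0.03,0],
    [-0.0053,0.001,0.054,0],
    [-0.0053,0.001,0.054,0],
    [-0.0053,0.001,0.054,0],
    [-0.0053,0.001,0.054,0]
  ]
}}

```text
clock: 2.75
position: [428.0, -77.6, 68.1]
ee_rot: [0.001, 0.75, 0.661, 0.001]
ft_force: [0.4, -0.8, 0.0]
gripper_width: 85.5
```

```bash
python3 -c "
from h import *
to(427.3,-77,66,-7.3)
c=get('wrist');cv2.imwrite('pics/w2.png',c['img'])"
```

```text
row [0.0005, -0.0008, 0.0021] 0.0008 | ang -7.26 pos [428.  -77.6  68.1] F [ 0.4 -0.8  0. ] w 85.5 t 2.75 j1,6 -0.18 -0.06
```

View pics/w2.png

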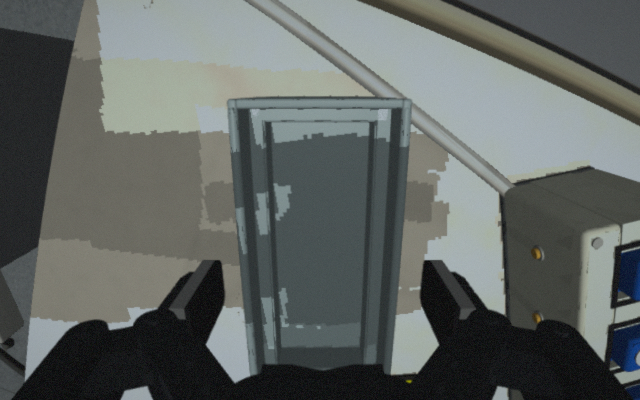

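The fingers stand on either side of the tub at (210,300) and (435,300), evenly spaced. Closing now.

Request:
{"name": "apply_moves", "arguments": {
  "plan": [
    [0,0,0.002,0],
    [0,0,0.002,0],
    [0,0,0.002,0],
    [0,0,0.002,0],
    [0,0,0.002,0],
    [0,0,0.002,0],
    [0,0,0.002,0],
    [0,0,0.002,0]
  ],
  "grip": 0.5
}}

```text
clock: 3.6
position: [427.2, -77.7, 65.4]
ee_rot: [0.0, 0.751, 0.661, 0.0]
ft_force: [-2.0, 1.2, 13.5]
gripper_width: 64.4
```

Request:
{"name": "apply_moves", "arguments": {
  "plan": [
    [0,0,-0.005,0],
    [0,0,-0.01,0],
    [0,0,-0.015,0],
    [0,0,-0.02,0],
    [0,0,-0.03,0],
    [0,0,-0.04,0],
    [0,0,-0.05,0],
    [0,0,-0.06,0]
  ]
}}

```text
clock: 4.4
position: [426.8, -77.7, 125.3]
ee_rot: [0.0, 0.751, 0.661, 0.0]
ft_force: [-0.5, 0.0, -0.1]
gripper_width: 64.2
```

```bash
python3 - <<'E'
from h import *
to(424.8,-313.3,127,-5.8)
a=get("wrist")["img"]; c=get('scene');b=cv2.resize(c['img'][140:300,180:400],None,fx=2.4,fy=2.4)
cv2.imwrite('pics/lift.png',np.vstack([cv2.resize(a,(352,220)),cv2.resize(b,(352,256))]))
E
```

```text
row [-0.234, 0.0279, -0.0016] -0.0258 | ang -7.28 pos [426.8 -77.7 125.3] F [-0.5  0.  -0.1] w 64.2 t 4.4 j1,6 -0.18 -0.06
```

View pics/lift.png

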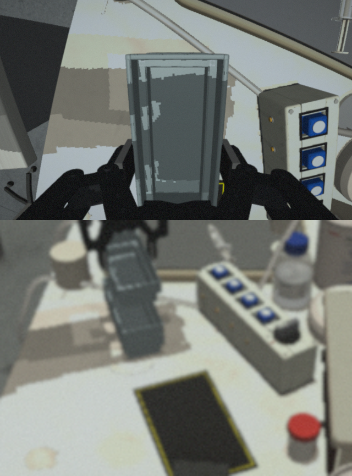

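The lower picture shows the top tub clear of a pile still two tubs high; the upper one shows it level between the fingers. Carrying it to the pad.

Request:
{"name": "apply_moves", "arguments": {
  "plan": [
    [-0.04,0.005,0,-0.005],
    [-0.085,0.01,0,-0.01],
    [-0.125,0.015,0,-0.015],
    [-0.165,0.02,0.015,-0.02],
    [-0.205,0.025,0.04,-0.026],
    [-0.234,0.028,0.06,-0.026],
    [-0.234,0.028,0.07,-0.026],
    [-0.234,0.028,0.07,-0.026]
  ]
}}

```text
clock: 5.3
position: [423.3, -312.7, 52.6]
ee_rot: [-0.002, 0.742, 0.67, -0.0]
ft_force: [-0.3, -0.5, 0.1]
gripper_width: 64.6
```

```bash
python3 - <<'E'
from h import *
to(424.8,-313.3,24.5,-5.8)
c=get("wrist");W=cloud(c);Z=W[...,2];I=c["img"]
print("tub floor z region", np.nanmedian(Z[150:200,300:340]))
c=get("top");W=cloud(c);Z=W[...,2]
b=(Z>45)&(Z<80); b[:200]=0;b[260:]=0;b[:,:240]=0;b[:,330:]=0
k=max(cv2.findContours(b.astype(np.uint8),cv2.RETR_EXTERNAL,cv2.CHAIN_APPROX_NONE)[0],key=cv2.contourArea).reshape(-1,2)
print("pile",cv2.minAreaRect(onplane(c,k,64)[:,:2].astype(np.float32)),np.nanpercentile(Z[b],[5,50,95]))
E
```

```text
row [-0.0005, 0.0016, 0.0281] -0.0014 | ang -5.88 pos [ 423.3 -312.7   52.6] F [-0.3 -0.5  0.1] w 64.6 t 5.3 j1,6 -0.64 -0.54
tub floor z region 34.588354829749576
pile ((428.0605773925781, -76.42616271972656), (150.8887939453125, 63.53874206542969), 82.6443099975586) [45.48969217 60.6817092  68.16356195]
```

Request:
{"name": "apply_moves", "arguments": {
  "plan": [
    [0,0.0015,0.008,0],
    [0,0.0015,0.015,0],
    [0,0.0015,0.02,0],
    [0,0.0015,0.023,0],
    [0,0.0015,0.025,0],
    [0,0.0015,0.027,0],
    [0,0.0015,0.028,0],
    [0,0.0015,0.0285,0]
  ]
}}

```text
clock: 6.2
position: [426.3, -313.5, 25.8]
ee_rot: [0.0, 0.742, 0.67, 0.0]
ft_force: [-0.6, -0.0, -0.4]
gripper_width: 64.4
```

```bash
python3 - <<'E'
from h import *
to(424.8,-313.3,24.5,-5.8)
E
```

```text
row [0.0001, -0.0015, 0.0013] 0.0002 | ang -5.79 pos [ 426.3 -313.5   25.8] F [-0.6 -0.  -0.4] w 64.4 t 6.2 j1,6 -0.64 -0.54
```

Request:
{"name": "apply_moves", "arguments": {
  "plan": [
    [0,-0.001,0.0005,0],
    [0,-0.001,0.001,0],
    [0,-0.001,0.0015,0],
    [0,-0.001,0.0015,0]
  ]
}}

```text
clock: 6.6
position: [425.3, -313.4, 24.5]
ee_rot: [0.0, 0.742, 0.671, -0.0]
ft_force: [-1.4, 0.4, 3.3]
gripper_width: 64.6
```

Request:
{"name": "apply_moves", "arguments": {
  "plan": [
    [0,0,0,0],
    [0,0,0,0],
    [0,0,0,0],
    [0,0,0,0],
    [0,0,0,0],
    [0,0,0,0],
    [0,0,0,0],
    [0,0,0,0]
  ],
  "grip": 1
}}

```text
clock: 7.4
position: [425.3, -313.3, 24.3]
ee_rot: [-0.0, 0.742, 0.671, -0.0]
ft_force: [0.1, 0.8, 1.3]
gripper_width: 85.5
```

Request:
{"name": "apply_moves", "arguments": {
  "plan": [
    [0,0,-0.02,0],
    [0,0,-0.06,0],
    [0,0,-0.1,0],
    [0,0,-0.14,0],
    [0,0,-0.14,0],
    [0,0,-0.14,0]
  ]
}}

```text
clock: 8.0
position: [425.6, -313.7, 165.1]
ee_rot: [0.001, 0.742, 0.67, 0.0]
ft_force: [-0.7, -0.5, -0.3]
gripper_width: 85.5
```

```bash
cat > tub.py <<'E'
from h import *
def tub(n="top",save=None):
    c=get(n); W=cloud(c); Z=W[...,2]; X=W[...,0];Y=W[...,1]
    b=((Z>35)&(Z<52)&(X>300)&(X<540)&(Y<-170)&(Y>-460)).astype(np.uint8)
    ks=[k for k in cv2.findContours(b,cv2.RETR_EXTERNAL,cv2.CHAIN_APPROX_NONE)[0]]
    if not ks: print(n,"no tub"); return c
    k=max(ks,key=cv2.contourArea).reshape(-1,2)
    P=onplane(c,k,45)[:,:2].astype(np.float32); print(n,"tub",cv2.minAreaRect(P))
    y=np.radians(-5.76); q=cv2.boxPoints(cv2.minAreaRect(P))-[424.8,-313.3]; q=q@np.array([[np.cos(y),-np.sin(y)],[np.sin(y),np.cos(y)]]); print(" in pad frame",q.min(0).round(1),q.max(0).round(1))
    return c
def P(x,y):  # station frame -> world
    a=np.radians(5.37); return 586.1+x*np.cos(a)-y*np.sin(a),-192.5+x*np.sin(a)+y*np.cos(a)
E
python3 - <<'E'
from tub import *
tub(); c=tub("wrist"); cv2.imwrite("pics/w3.png",c["img"])
for y in(98,54,10,-34,-88): print(y,np.round(P(0,y),1))
to(*P(0,-34),165,5.4)
E
```

```text
top tub ((443.7478942871094, -242.9665985107422), (22.43443489074707, 57.01048278808594), 55.94211196899414)
 in pad frame [-18.6  48.5] [42.2 95.3]
wrist tub ((424.6231689453125, -312.6932373046875), (148.90618896484375, 65.8753662109375), 84.1977767944336)
 in pad frame [-33.2 -73.9] [32.8 75.1]
98 [576.9 -94.9]
54 [ 581.  -138.7]
10 [ 585.2 -182.5]
-34 [ 589.3 -226.4]
-88 [ 594.3 -280.1]
row [0.1026, 0.1552, -0.002] -0.1952 | ang -5.79 pos [ 424.6 -312.8  163.2] F [ 1.   0.4 -1.5] w 85.5 t 8.1 j1,6 -0.64 -0.54
```

View pics/w3.png

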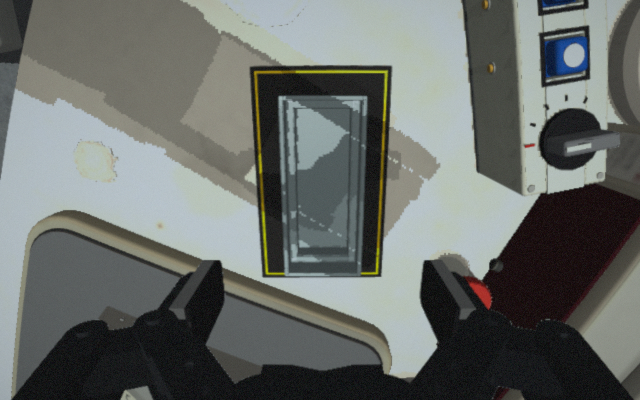

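The wrist view shows the tub upright at (322,185), inside the yellow line all round; measured 25 mm or more from every pad edge. Next, close the gripper and move over the wells.

Request:
{"name": "apply_moves", "arguments": {
  "plan": [
    [0.102,0.155,0,-0.195],
    [0.102,0.155,0,-0.195],
    [0.102,0.155,0,-0.195],
    [0.102,0.155,0,-0.195],
    [0.102,0.155,0,-0.195],
    [0.102,0.155,0,-0.195],
    [0.102,0.155,0,-0.195]
  ],
  "grip": 0
}}

```text
clock: 8.8
position: [588.1, -227.7, 162.9]
ee_rot: [-0.001, 0.673, 0.739, -0.001]
ft_force: [0.6, 0.0, -0.5]
gripper_width: -0.0
```

```bash
cat >> tub.py <<'E'
def heads(c,z,lo=0.25):
    h=cv2.cvtColor(c["img"],cv2.COLOR_BGR2HSV); Z=cloud(c)[...,2]
    m=((h[...,0]>95)&(h[...,0]<130)&(h[...,1]>110)).astype(np.uint8)
    for k in cv2.findContours(m,cv2.RETR_EXTERNAL,cv2.CHAIN_APPROX_NONE)[0]:
        if cv2.contourArea(k)<200: continue
        b=np.zeros_like(m); cv2.drawContours(b,[k],-1,1,-1)
        zz=np.nanpercentile(Z[b>0],80); q=cv2.minAreaRect(onplane(c,k.reshape(-1,2),z)[:,:2].astype(np.float32))
        print("head px",cv2.boundingRect(k),"xy",np.round(q[0],1),np.round(q[1],1),round(q[2],1),"z80",round(zz,1))
E
python3 - <<'E'
from tub import *
to(*P(0,-34),165,5.4)
c=get("wrist"); cv2.imwrite("pics/w4.png",c["img"]); heads(c,88)
E
```

```text
row [0.0012, 0.0013, -0.0021] -0.0006 | ang 5.37 pos [ 588.1 -227.7  162.9] F [ 0.6  0.  -0.5] w -0.0 t 8.8 j1,6 -0.37 -0.47
head px (310, 191, 32, 34) xy [ 589.8 -224.9] [20.5 23.6] 6.4 z80 88.1
head px (309, 125, 35, 37) xy [ 585.8 -182. ] [21.4 22.8] 5.5 z80 88.4
head px (308, 55, 37, 38) xy [ 581.8 -140.2] [21.6 21.3] 5.5 z80 88.3
head px (513, 54, 95, 55) xy [ 727.6 -128.3] [62.9 33. ] 8.3 z80 129.2
head px (539, 24, 54, 9) xy [723.6 -96.9] [34.8  4.3] 10.9 z80 129.1
head px (308, 0, 38, 20) xy [ 578.5 -104.7] [21.4 10.3] 5.4 z80 87.6
```

View pics/w4.png

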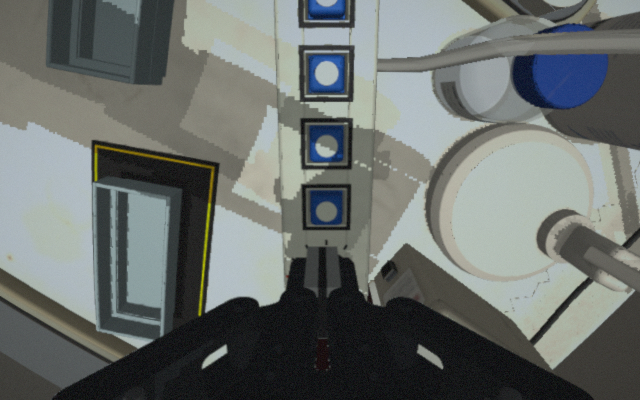

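The wrist view shows four blue heads in a column at x≈326 px. The tub at (140,260) seems to sit close to the pad's left edge, so I'll measure whether it has been knocked.

```bash
python3 - <<'E'
from tub import *
tub("wrist"); c=get("top"); W=cloud(c); Z=W[...,2]
b=((Z>20)&(Z<60)).astype(np.uint8); b[:205]=0;b[275:]=0;b[:,:325]=0;b[:,:]=b
b[:,412:]=0
for k in cv2.findContours(b,cv2.RETR_EXTERNAL,cv2.CHAIN_APPROX_NONE)[0]:
    if cv2.contourArea(k)>30: print(cv2.boundingRect(k),cv2.minAreaRect(onplane(c,k.reshape(-1,2),45)[:,:2].astype(np.float32)))
cv2.imwrite("pics/topz2.png",cv2.resize(c["img"][150:280,250:422],None,fx=4.6,fy=4.6,interpolation=cv2.INTER_CUBIC))
E
```

```text
wrist tub ((427.7661437988281, -311.6986083984375), (153.5077362060547, 69.88716888427734), 83.87370300292969)
 in pad frame [-32.6 -75.1] [38.2 78.9]
(397, 250, 15, 25) ((348.4029541015625, -405.2386474609375), (39.40970993041992, 67.35137176513672), 89.8728256225586)
(343, 221, 56, 28) ((426.3897705078125, -311.91009521484375), (151.24148559570312, 66.90241241455078), 84.87915802001953)
```

View pics/topz2.png

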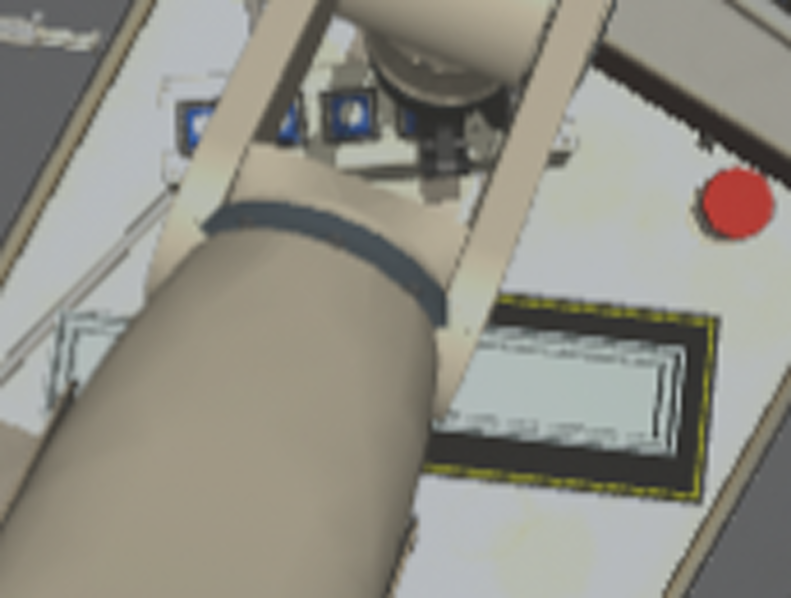

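Both views put the tub at about (427,-312), so it has not moved and the offset was perspective. Pressing cartridge 4 next.

Request:
{"name": "apply_moves", "arguments": {
  "plan": [
    [0.001,0.0015,0.04,0],
    [0.001,0.0015,0.068,0],
    [0.001,0.0015,0.068,0],
    [0.001,0.0015,0.068,0]
  ]
}}

```text
clock: 9.35
position: [590.7, -226.8, 96.7]
ee_rot: [-0.0, 0.673, 0.739, -0.0]
ft_force: [0.2, 0.4, 1.2]
gripper_width: 0.2
```

```bash
python3 - <<'E'
from tub import *
to(*P(0,-34),81.4,5.4)
E
```

```text
row [0.0006, -0.0014, 0.0153] -0.001 | ang 5.34 pos [ 590.7 -226.8   96.7] F [0.2 0.4 1.2] w 0.2 t 9.35 j1,6 -0.37 -0.46
```

Request:
{"name": "apply_moves", "arguments": {
  "plan": [
    [0.0005,-0.001,0.006,0],
    [0.0005,-0.001,0.009,0],
    [0.0005,-0.001,0.011,0],
    [0.0005,-0.001,0.013,0],
    [0.0005,-0.001,0.0145,0],
    [0.0005,-0.001,0.0152,0],
    [0.0005,-0.001,0.0152,0],
    [0.0005,-0.001,0.0152,0]
  ]
}}

```text
clock: 10.15
position: [591.8, -226.5, 83.0]
ee_rot: [0.002, 0.673, 0.74, 0.001]
ft_force: [0.6, 0.1, 8.6]
gripper_width: 0.1
```

Request:
{"name": "apply_moves", "arguments": {
  "plan": [
    [0,0,-0.03,0],
    [0,0,-0.06,0],
    [0.02,0,-0.068,0],
    [0.044,0,-0.068,0],
    [0.044,0,-0.068,0],
    [0.044,0,-0.068,0],
    [0.044,0,-0.068,0]
  ]
}}

```text
clock: 10.85
position: [586.0, -182.2, 148.8]
ee_rot: [-0.0, 0.673, 0.74, -0.0]
ft_force: [-0.1, 0.1, -0.2]
gripper_width: -0.0
```

```bash
python3 - <<'E'
from tub import *
to(*P(0,10),96.7,5.4); W=cloud(get("top"))
c=get("scene"); cv2.imwrite("pics/s5.png",cv2.resize(c["img"][140:260,280:400],None,fx=4,fy=4))
E
```

```text
row [-0.0002, -0.0008, 0.0521] 0.0001 | ang 5.4 pos [ 586.  -182.2  148.8] F [-0.1  0.1 -0.2] w -0.0 t 10.85 j1,6 -0.3 -0.4
```

View pics/s5.png

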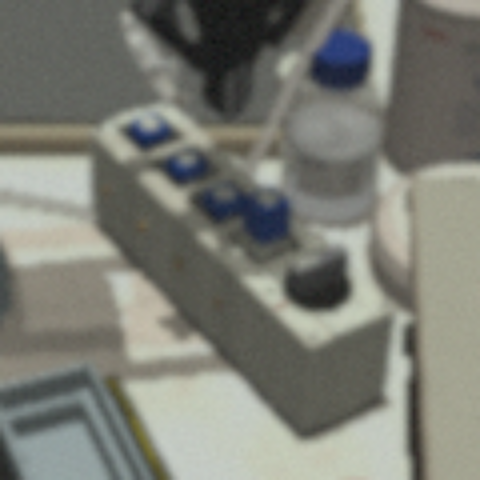

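The scene crop shows the fourth cartridge risen at (267,212). The other three are still down. Same press on wells 3, 2 and 1.

Request:
{"name": "apply_moves", "arguments": {
  "plan": [
    [0,-0.0005,0.04,0],
    [0,-0.0005,0.058,0],
    [0,-0.0005,0.062,0],
    [0,-0.0005,0.065,0],
    [0,-0.0005,0.067,0],
    [0,-0.0005,0.0682,0],
    [0,-0.0005,0.0682,0],
    [0,-0.0005,0.0682,0]
  ]
}}

```text
clock: 11.75
position: [586.4, -182.9, 82.9]
ee_rot: [0.001, 0.673, 0.739, 0.0]
ft_force: [-1.6, 0.6, 9.8]
gripper_width: 0.1
```

Request:
{"name": "apply_moves", "arguments": {
  "plan": [
    [0,0,-0.03,0],
    [0,0,-0.06,0],
    [0.02,0,-0.068,0],
    [0.044,0,-0.068,0],
    [0.044,0,-0.068,0],
    [0.044,0,-0.068,0],
    [0.044,0,-0.068,0]
  ]
}}

```text
clock: 12.45
position: [581.7, -139.1, 149.1]
ee_rot: [0.0, 0.673, 0.739, -0.0]
ft_force: [-0.6, -0.4, -0.0]
gripper_width: -0.2
```

Request:
{"name": "apply_moves", "arguments": {
  "plan": [
    [0,0,0.04,0],
    [0,0,0.058,0],
    [0,0,0.062,0],
    [0,0,0.065,0],
    [0,0,0.067,0],
    [0,0,0.0682,0],
    [0,0,0.0682,0],
    [0,0,0.0682,0]
  ]
}}

```text
clock: 13.25
position: [582.5, -139.3, 82.6]
ee_rot: [0.001, 0.673, 0.739, 0.0]
ft_force: [-2.4, 0.0, 8.9]
gripper_width: -0.0
```

Request:
{"name": "apply_moves", "arguments": {
  "plan": [
    [0,0,-0.03,0],
    [0,0,-0.06,0],
    [0.02,0,-0.068,0],
    [0.044,0,-0.068,0],
    [0.044,0,-0.068,0],
    [0.044,0,-0.068,0],
    [0.044,0,-0.068,0]
  ]
}}

```text
clock: 13.95
position: [577.5, -95.4, 148.9]
ee_rot: [0.0, 0.673, 0.739, -0.0]
ft_force: [0.3, -0.5, 0.8]
gripper_width: -0.1
```

Request:
{"name": "apply_moves", "arguments": {
  "plan": [
    [0,0,0.04,0],
    [0,0,0.058,0],
    [0,0,0.062,0],
    [0,0,0.065,0],
    [0,0,0.067,0],
    [0,0,0.068,0],
    [0,0,0.068,0],
    [0,0,0.068,0]
  ]
}}

```text
clock: 14.75
position: [578.3, -95.4, 82.6]
ee_rot: [0.001, 0.673, 0.739, 0.0]
ft_force: [-2.6, -0.3, 9.2]
gripper_width: -0.0
```

Request:
{"name": "apply_moves", "arguments": {
  "plan": [
    [0,0,-0.03,0],
    [0,0,-0.06,0],
    [-0.02,0,-0.095,0],
    [-0.06,0,-0.1,0],
    [-0.1,0,-0.1,0],
    [-0.132,0,-0.1,0],
    [-0.132,0,-0.1,0],
    [-0.132,0,-0.1,0]
  ],
  "grip": 0
}}

```text
clock: 15.55
position: [589.6, -226.9, 181.3]
ee_rot: [0.0, 0.674, 0.739, 0.0]
ft_force: [0.2, 0.4, 0.1]
gripper_width: 0.3
```

```bash
python3 - <<'E'
from tub import *
to(*P(0,-34),165,5.4)
c=get("wrist"); heads(c,114); tub("wrist"); tub("top")
c=get("scene"); cv2.imwrite("pics/s6.png",cv2.resize(c["img"][140:320,220:400],None,fx=3,fy=3))
E
```

```text
row [0.0006, -0.0002, 0.0163] -0.0023 | ang 5.27 pos [ 589.6 -226.9  181.3] F [0.2 0.4 0.1] w 0.3 t 15.55 j1,6 -0.37 -0.46
head px (307, 190, 34, 39) xy [ 589.9 -222.9] [21.6 26. ] 5.3 z80 113.9
head px (306, 127, 36, 38) xy [ 586.  -181.9] [21.7 22.7] 5.3 z80 114.1
head px (494, 58, 86, 50) xy [ 709.5 -131.3] [53.7 28.6] 7.7 z80 129.2
head px (305, 54, 37, 40) xy [ 581.8 -140.1] [21.1 21.7] 5.3 z80 114.1
head px (304, 0, 39, 21) xy [ 578.6 -106.1] [21.2 10.4] 5.3 z80 113.3
wrist tub ((427.5670166015625, -311.74163818359375), (153.4150848388672, 69.62274932861328), 84.19991302490234)
 in pad frame [-32.3 -74.9] [37.5 78.6]
top tub ((423.0569152832031, -354.363525390625), (66.1521987915039, 66.65369415283203), 83.44011688232422)
 in pad frame [-31.4 -74.6] [36.2 -7.5]
```

View pics/s6.png

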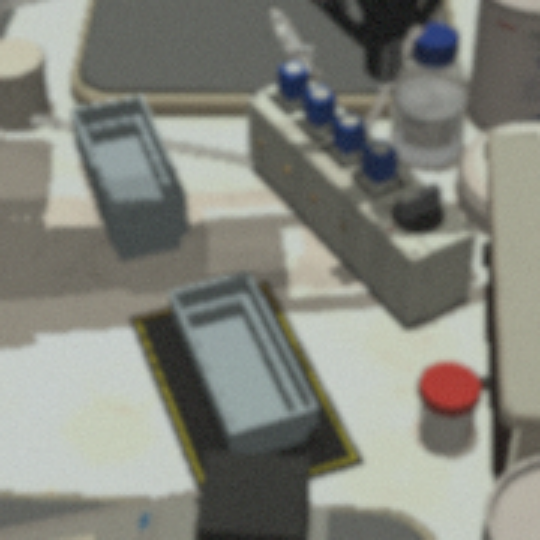

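The scene crop shows all four heads risen, at (293,80), (320,103), (349,134) and (380,161). The tub is still on the pad. Now cartridge 4.

Request:
{"name": "apply_moves", "arguments": {
  "plan": [
    [0.001,0,0.01,0],
    [0.001,0,0.03,0],
    [0.001,0,0.05,0],
    [0.001,0,0.07,0],
    [0.001,0,0.0885,0],
    [0.001,0,0.0885,0],
    [0.001,0,0.0885,0]
  ],
  "grip": 0.65
}}

```text
clock: 16.45
position: [589.3, -224.5, 91.9]
ee_rot: [-0.001, 0.673, 0.74, -0.0]
ft_force: [0.3, 0.2, -0.4]
gripper_width: 55.6
```

```bash
python3 - <<'E'
from tub import *
to(*P(0,-34),92,5.4)
E
```

```text
row [-0.0019, -0.0002, -0.0001] 0.0004 | ang 5.42 pos [ 589.3 -224.5   91.9] F [ 0.3  0.2 -0.4] w 55.6 t 16.45 j1,6 -0.37 -0.46
```

Request:
{"name": "apply_moves", "arguments": {
  "plan": [
    [-0.001,0,0,0],
    [-0.001,0,0,0],
    [-0.001,0,0,0],
    [-0.001,0,0,0],
    [-0.001,0,0,0],
    [-0.001,0,0,0],
    [-0.001,0,0,0]
  ],
  "grip": 0.1
}}

```text
clock: 17.15
position: [589.7, -226.1, 92.3]
ee_rot: [0.0, 0.673, 0.74, 0.0]
ft_force: [0.1, -0.8, 0.5]
gripper_width: 21.0
```

Request:
{"name": "apply_moves", "arguments": {
  "plan": [
    [0,0,-0.006,0],
    [0,0,-0.012,0],
    [0,0,-0.018,0],
    [0,0,-0.026,0],
    [0,0,-0.034,0],
    [0,0,-0.042,0],
    [0,0,-0.045,0],
    [0,0,-0.045,0]
  ]
}}

```text
clock: 17.95
position: [589.8, -226.1, 137.9]
ee_rot: [0.0, 0.673, 0.74, 0.0]
ft_force: [0.1, 0.4, -0.7]
gripper_width: 20.5
```

```bash
python3 - <<'E'
from tub import *
to(420.8,-358.6,135,-5.8)
E
```

```text
row [-0.116, -0.1807, 0.0028] 0.1952 | ang 5.38 pos [ 589.8 -226.1  137.9] F [ 0.1  0.4 -0.7] w 20.5 t 17.95 j1,6 -0.37 -0.46
```

Request:
{"name": "apply_moves", "arguments": {
  "plan": [
    [0,-0.04,0,0],
    [0,-0.08,0,0],
    [-0.03,-0.11,0,0.05],
    [-0.06,-0.14,0,0.1],
    [-0.09,-0.165,0,0.15],
    [-0.116,-0.181,0,0.195],
    [-0.116,-0.181,0.002,0.195],
    [-0.116,-0.181,0.002,0.195]
  ]
}}

```text
clock: 18.75
position: [419.7, -358.6, 134.7]
ee_rot: [-0.001, 0.742, 0.67, 0.0]
ft_force: [-0.3, 0.3, 0.1]
gripper_width: 20.8
```

```bash
python3 - <<'E'
from tub import *
to(420.8,-358.6,47.5,-5.8); c=tub("wrist"); cv2.imwrite("pics/w7.png",c["img"])
E
```

```text
row [0.0, 0.0012, 0.0872] -0.001 | ang -5.86 pos [ 419.7 -358.6  134.7] F [-0.3  0.3  0.1] w 20.8 t 18.75 j1,6 -0.71 -0.61
wrist tub ((424.807373046875, -313.20526123046875), (148.56346130371094, 66.20394134521484), 84.17915344238281)
 in pad frame [-33.2 -74.2] [33.2 74.4]
```

View pics/w7.png

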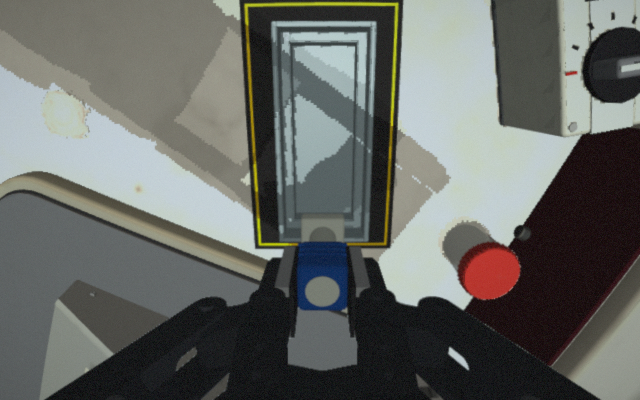

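The wrist view shows cartridge 4 held upright over the near end of the tub, its foot at (322,230). The tub is centred on the pad. Lowering.

Request:
{"name": "apply_moves", "arguments": {
  "plan": [
    [0,0.001,0.03,0],
    [0,0.001,0.055,0],
    [0,0.001,0.07,0],
    [0,0.001,0.078,0],
    [0,0.001,0.083,0],
    [0,0.001,0.086,0],
    [0,0.001,0.087,0],
    [0,0.001,0.087,0]
  ]
}}

```text
clock: 19.6
position: [421.7, -358.8, 48.7]
ee_rot: [0.0, 0.742, 0.671, 0.0]
ft_force: [0.0, -0.5, -0.0]
gripper_width: 20.5
```

```bash
python3 - <<'E'
from tub import *
to(420.3,-358.9,47.2,-5.8)
E
```

```text
row [-0.0002, -0.0014, 0.0015] 0.0003 | ang -5.78 pos [ 421.7 -358.8   48.7] F [ 0.  -0.5 -0. ] w 20.5 t 19.6 j1,6 -0.71 -0.61
```

Request:
{"name": "apply_moves", "arguments": {
  "plan": [
    [0,-0.001,0.001,0],
    [0,-0.001,0.0018,0],
    [0,-0.001,0.0018,0]
  ]
}}

```text
clock: 19.9
position: [421.5, -359.1, 48.4]
ee_rot: [0.001, 0.742, 0.67, 0.0]
ft_force: [0.6, 4.7, 15.5]
gripper_width: 20.5
```

Request:
{"name": "apply_moves", "arguments": {
  "plan": [
    [0,0,0,0],
    [0,0,0,0],
    [0,0,0,0],
    [0,0,-0.01,0],
    [0,0,-0.03,0],
    [0,0,-0.06,0],
    [0,0,-0.1,0],
    [0,0,-0.1,0]
  ],
  "grip": 0.45
}}

```text
clock: 20.7
position: [422.8, -360.6, 151.8]
ee_rot: [0.004, 0.742, 0.67, 0.001]
ft_force: [0.0, 0.4, 0.8]
gripper_width: 38.5
```

```bash
python3 - <<'E'
from tub import *
to(*P(0,10),150,5.4); c=tub("wrist"); heads(c,69)
E
```

```text
row [0.1936, 0.1436, 0.0018] -0.1953 | ang -5.79 pos [ 422.8 -360.6  151.8] F [0.  0.4 0.8] w 38.5 t 20.7 j1,6 -0.71 -0.61
wrist tub ((424.6463317871094, -313.01885986328125), (148.61798095703125, 66.33116912841797), 84.09903717041016)
 in pad frame [-33.5 -74.1] [33.2 74.7]
head px (304, 182, 31, 38) xy [ 421.3 -356.2] [26.9 20.8] 84.9 z80 68.9
```

Request:
{"name": "apply_moves", "arguments": {
  "plan": [
    [0.194,0.144,0,-0.195],
    [0.194,0.144,0,-0.195],
    [0.194,0.144,0,-0.195],
    [0.194,0.144,0,-0.195],
    [0.194,0.144,0,-0.195],
    [0.194,0.144,0,-0.195],
    [0.194,0.144,0,-0.195],
    [0.194,0.144,0,-0.195]
  ],
  "grip": 0.65
}}

```text
clock: 21.55
position: [582.0, -180.4, 145.6]
ee_rot: [-0.001, 0.673, 0.739, -0.001]
ft_force: [-0.6, -1.0, 0.7]
gripper_width: 55.8
```

```bash
python3 - <<'E'
from tub import *
to(*P(0,10),92,5.4)
E
```

```text
row [-0.0025, 0.003, 0.0536] -0.0005 | ang 5.37 pos [ 582.  -180.4  145.6] F [-0.6 -1.   0.7] w 55.8 t 21.55 j1,6 -0.3 -0.4
```

Request:
{"name": "apply_moves", "arguments": {
  "plan": [
    [-0.0015,0.002,0.015,0],
    [-0.0015,0.002,0.03,0],
    [-0.0015,0.002,0.045,0],
    [-0.0015,0.002,0.0535,0],
    [-0.0015,0.002,0.0535,0],
    [-0.0015,0.002,0.0535,0]
  ]
}}

```text
clock: 22.15
position: [585.2, -181.4, 92.6]
ee_rot: [-0.0, 0.673, 0.74, -0.0]
ft_force: [-0.2, -0.3, 0.2]
gripper_width: 55.4
```

```bash
python3 - <<'E'
from tub import *
to(*P(0,10),92.2,5.4)
E
```

```text
row [-0.0012, -0.0001, 0.0004] -0.0004 | ang 5.38 pos [ 585.2 -181.4   92.6] F [-0.2 -0.3  0.2] w 55.4 t 22.15 j1,6 -0.3 -0.4
```

Request:
{"name": "apply_moves", "arguments": {
  "plan": [
    [-0.0008,0,0,0],
    [-0.0008,0,0,0],
    [-0.0008,0,0,0],
    [-0.0008,0,0,0],
    [-0.0008,0,0,0],
    [-0.0008,0,0,0],
    [-0.0008,0,0,0]
  ],
  "grip": 0.1
}}

```text
clock: 22.85
position: [585.5, -182.1, 93.0]
ee_rot: [0.0, 0.673, 0.74, 0.0]
ft_force: [0.4, -0.3, 0.7]
gripper_width: 20.5
```

Request:
{"name": "apply_moves", "arguments": {
  "plan": [
    [0,0,-0.006,0],
    [0,0,-0.012,0],
    [0,0,-0.018,0],
    [0,0,-0.026,0],
    [0,0,-0.034,0],
    [0,0,-0.042,0],
    [0,0,-0.045,0],
    [0,0,-0.045,0]
  ]
}}

```text
clock: 23.65
position: [585.6, -182.2, 138.6]
ee_rot: [0.0, 0.673, 0.74, 0.0]
ft_force: [0.3, 0.0, -0.4]
gripper_width: 20.7
```

Request:
{"name": "apply_moves", "arguments": {
  "plan": [
    [0,-0.04,0,0],
    [0,-0.08,0,0],
    [-0.03,-0.11,0,0.05],
    [-0.065,-0.14,0,0.1],
    [-0.1,-0.165,0,0.15],
    [-0.13,-0.175,0,0.195],
    [-0.13,-0.175,0,0.195],
    [-0.13,-0.175,0,0.195]
  ]
}}

```text
clock: 24.45
position: [422.8, -328.2, 137.5]
ee_rot: [-0.0, 0.742, 0.67, 0.0]
ft_force: [0.5, 0.7, -0.1]
gripper_width: 20.6
```

```bash
python3 - <<'E'
from tub import *
to(423.2,-328.5,49,-5.8); c=tub("wrist"); heads(c,127)
E
```

```text
row [-0.0003, 0.0005, 0.0885] -0.0011 | ang -5.86 pos [ 422.8 -328.2  137.5] F [ 0.5  0.7 -0.1] w 20.6 t 24.45 j1,6 -0.66 -0.56
wrist tub ((425.6443786621094, -304.7543029785156), (131.99026489257812, 65.69697570800781), 84.18785858154297)
 in pad frame [-32.9 -57.4] [32.9 74.6]
head px (296, 242, 53, 68) xy [ 421.2 -340.5] [38.5 26.7] 84.2 z80 157.8
```

Request:
{"name": "apply_moves", "arguments": {
  "plan": [
    [0,0,0.03,0],
    [0,0,0.055,0],
    [0,0,0.07,0],
    [0,0,0.078,0],
    [0,0,0.083,0],
    [0,0,0.086,0],
    [0,0,0.088,0],
    [0,0,0.088,0]
  ]
}}

```text
clock: 25.3
position: [423.6, -328.0, 50.2]
ee_rot: [0.0, 0.742, 0.671, 0.0]
ft_force: [-0.3, -0.3, -0.5]
gripper_width: 20.5
```

```bash
python3 - <<'E'
from tub import *
to(423.2,-328.5,48.5,-5.8)
E
```

```text
row [-0.0005, -0.0004, 0.0017] 0.0004 | ang -5.78 pos [ 423.6 -328.    50.2] F [-0.3 -0.3 -0.5] w 20.5 t 25.3 j1,6 -0.66 -0.56
```

Request:
{"name": "apply_moves", "arguments": {
  "plan": [
    [0,0,0.001,0],
    [0,0,0.0017,0],
    [0,0,0.0017,0]
  ]
}}

```text
clock: 25.6
position: [423.6, -328.2, 48.7]
ee_rot: [0.0, 0.742, 0.67, 0.0]
ft_force: [-0.4, 0.4, 4.4]
gripper_width: 20.7
```

Request:
{"name": "apply_moves", "arguments": {
  "plan": [
    [0,0,0,0],
    [0,0,0,0],
    [0,0,0,0],
    [0,0,-0.01,0],
    [0,0,-0.03,0],
    [0,0,-0.06,0],
    [0,0,-0.1,0],
    [0,0,-0.1,0]
  ],
  "grip": 0.45
}}

```text
clock: 26.4
position: [425.9, -330.0, 153.6]
ee_rot: [0.004, 0.742, 0.671, 0.001]
ft_force: [-0.2, -0.3, -0.2]
gripper_width: 38.8
```

```bash
python3 - <<'E'
from tub import *
to(*P(0,54),150,5.4); c=tub("wrist"); heads(c,69); tub("top")
E
```

```text
row [0.2059, 0.135, 0.0036] -0.1952 | ang -5.78 pos [ 425.9 -330.   153.6] F [-0.2 -0.3 -0.2] w 38.8 t 26.4 j1,6 -0.66 -0.56
wrist tub ((424.8211364746094, -313.33209228515625), (148.2320556640625, 65.57176971435547), 84.2288589477539)
 in pad frame [-32.8 -74.2] [32.8 74.1]
head px (303, 182, 32, 76) xy [ 422.9 -340.9] [57.2 21.3] 85.1 z80 68.9
top tub ((430.2744140625, -260.200927734375), (46.452247619628906, 65.96439361572266), 83.32124328613281)
 in pad frame [-33.2  29.6] [33.5 77.1]
```

Request:
{"name": "apply_moves", "arguments": {
  "plan": [
    [0.2045,0.137,0,-0.195],
    [0.2045,0.137,0,-0.195],
    [0.2045,0.137,0,-0.195],
    [0.2045,0.137,0,-0.195],
    [0.2045,0.137,0,-0.195],
    [0.2045,0.137,0,-0.195],
    [0.2045,0.137,0,-0.195],
    [0.2045,0.137,0,-0.195]
  ],
  "grip": 0.65
}}

```text
clock: 27.3
position: [578.9, -138.7, 147.1]
ee_rot: [-0.001, 0.673, 0.739, -0.001]
ft_force: [-0.5, -0.1, -0.2]
gripper_width: 55.6
```

Request:
{"name": "apply_moves", "arguments": {
  "plan": [
    [0,0,0,0],
    [0,0,0,0],
    [0,0,0.01,0],
    [0,0,0.02,0],
    [0,0,0.03,0],
    [0,0,0.03,0]
  ]
}}

```text
clock: 27.9
position: [578.9, -138.1, 116.1]
ee_rot: [-0.001, 0.673, 0.739, -0.001]
ft_force: [0.5, 0.5, -0.3]
gripper_width: 55.4
```

```bash
python3 - <<'E'
from tub import *
to(*P(0,54),92.3,5.4)
E
```

```text
row [-0.0009, 0.0021, 0.0238] -0.0004 | ang 5.38 pos [ 578.9 -138.1  116.1] F [ 0.5  0.5 -0.3] w 55.4 t 27.9 j1,6 -0.24 -0.33
```

Request:
{"name": "apply_moves", "arguments": {
  "plan": [
    [-0.0008,0.002,0.01,0],
    [-0.0008,0.002,0.02,0],
    [-0.0008,0.002,0.0235,0],
    [-0.0008,0.002,0.0235,0],
    [-0.0008,0.002,0.0235,0]
  ]
}}

```text
clock: 28.4
position: [582.4, -138.9, 94.7]
ee_rot: [0.0, 0.673, 0.74, 0.0]
ft_force: [0.3, 0.3, -0.6]
gripper_width: 55.5
```

Request:
{"name": "apply_moves", "arguments": {
  "plan": [
    [0,0,0,0],
    [0,0,0,0],
    [0,0,0,0],
    [0,0,0,0],
    [0,0,0,0],
    [0,0,0,0],
    [0,0,0,0]
  ],
  "grip": 0.1
}}

```text
clock: 29.1
position: [582.5, -138.9, 94.8]
ee_rot: [0.0, 0.673, 0.74, 0.0]
ft_force: [-0.3, 0.4, 0.8]
gripper_width: 20.6
```

Request:
{"name": "apply_moves", "arguments": {
  "plan": [
    [0,0,-0.006,0],
    [0,0,-0.012,0],
    [0,0,-0.018,0],
    [0,0,-0.026,0],
    [0,0,-0.034,0],
    [0,0,-0.042,0],
    [0,0,-0.045,0],
    [0,0,-0.045,0]
  ]
}}

```text
clock: 29.9
position: [582.7, -139.0, 140.4]
ee_rot: [0.001, 0.673, 0.74, 0.0]
ft_force: [1.4, 0.5, -1.0]
gripper_width: 20.5
```

Request:
{"name": "apply_moves", "arguments": {
  "plan": [
    [0,-0.04,0,0],
    [0,-0.08,0,0],
    [-0.035,-0.11,0,0.05],
    [-0.07,-0.135,0,0.1],
    [-0.11,-0.155,0,0.15],
    [-0.144,-0.169,0,0.195],
    [-0.144,-0.169,0,0.195],
    [-0.144,-0.169,0,0.195]
  ]
}}

```text
clock: 30.7
position: [427.0, -298.5, 139.3]
ee_rot: [-0.0, 0.742, 0.67, 0.0]
ft_force: [-0.8, -0.3, -1.3]
gripper_width: 20.8
```

```bash
python3 - <<'E'
from tub import *
to(426.4,-297.8,50,-5.8); c=tub("wrist"); tub("top"); heads(c,127)
E
```

```text
row [0.0006, -0.0006, 0.0893] -0.0015 | ang -5.89 pos [ 427.  -298.5  139.3] F [-0.8 -0.3 -1.3] w 20.8 t 30.7 j1,6 -0.61 -0.51
wrist tub ((427.21466064453125, -289.8829345703125), (103.91799926757812, 65.31058502197266), 84.18338012695312)
 in pad frame [-32.7 -28.5] [32.8 75.5]
top tub ((399.9233093261719, -273.0014343261719), (33.77597427368164, 3.7094478607177734), 84.27845764160156)
 in pad frame [-30.7  20.7] [-26.9  54.5]
head px (296, 240, 53, 67) xy [ 425.3 -310.5] [38.1 26.7] 84.1 z80 158.0
```

Request:
{"name": "apply_moves", "arguments": {
  "plan": [
    [0.0005,0,0.03,0],
    [0.0005,0,0.055,0],
    [0.0005,0,0.07,0],
    [0.0005,0,0.078,0],
    [0.0005,0,0.083,0],
    [0.0005,0,0.086,0],
    [0.0005,0,0.0875,0],
    [0.0005,0,0.0875,0]
  ]
}}

```text
clock: 31.6
position: [427.9, -297.8, 52.6]
ee_rot: [0.0, 0.742, 0.671, 0.0]
ft_force: [-0.6, 0.4, -0.2]
gripper_width: 20.6
```

Request:
{"name": "apply_moves", "arguments": {
  "plan": [
    [0,0,0.0008,0],
    [0,0,0.0012,0],
    [0,0,0.0012,0]
  ]
}}

```text
clock: 31.9
position: [427.7, -297.7, 51.2]
ee_rot: [0.0, 0.742, 0.67, 0.0]
ft_force: [1.0, 0.7, -0.6]
gripper_width: 20.6
```

Request:
{"name": "apply_moves", "arguments": {
  "plan": [
    [0,0,0.0006,0],
    [0,0,0.001,0],
    [0,0,0.001,0]
  ]
}}

```text
clock: 32.2
position: [427.7, -297.8, 50.3]
ee_rot: [0.0, 0.742, 0.671, 0.0]
ft_force: [-0.9, 0.5, 5.6]
gripper_width: 20.7
```

Request:
{"name": "apply_moves", "arguments": {
  "plan": [
    [0,0,0,0],
    [0,0,0,0],
    [0,0,0,0],
    [0,0,-0.01,0],
    [0,0,-0.03,0],
    [0,0,-0.06,0],
    [0,0,-0.1,0],
    [0,0,-0.1,0]
  ],
  "grip": 0.45
}}

```text
clock: 33.0
position: [430.3, -299.5, 155.3]
ee_rot: [0.004, 0.742, 0.67, 0.001]
ft_force: [0.7, -0.1, -0.9]
gripper_width: 38.3
```

```bash
python3 - <<'E'
from tub import *
to(*P(0,98),147,5.4); c=tub("wrist"); heads(c,69)
E
```

```text
row [0.2184, 0.1252, 0.0083] -0.1952 | ang -5.79 pos [ 430.3 -299.5  155.3] F [ 0.7 -0.1 -0.9] w 38.3 t 33.0 j1,6 -0.61 -0.51
wrist tub ((424.9355163574219, -312.5885925292969), (149.45205688476562, 65.3417739868164), 84.21688842773438)
 in pad frame [-32.6 -74. ] [32.8 75.5]
head px (302, 219, 31, 73) xy [ 423.2 -339. ] [59.5 21.5] 84.8 z80 68.8
head px (302, 181, 31, 36) xy [ 427.4 -294.4] [25.9 20.7] 83.2 z80 68.9
```

Request:
{"name": "apply_moves", "arguments": {
  "plan": [
    [0.217,0.1285,0,-0.195],
    [0.217,0.1285,0,-0.195],
    [0.217,0.1285,0,-0.195],
    [0.217,0.1285,0,-0.195],
    [0.217,0.1285,0,-0.195],
    [0.217,0.1285,0,-0.195],
    [0.217,0.1285,0,-0.195],
    [0.217,0.1285,0,-0.195]
  ],
  "grip": 0.65
}}

```text
clock: 33.85
position: [576.3, -95.1, 149.2]
ee_rot: [-0.001, 0.673, 0.74, -0.001]
ft_force: [-0.8, -0.8, 1.2]
gripper_width: 55.3
```

Request:
{"name": "apply_moves", "arguments": {
  "plan": [
    [0,0,0,0],
    [0,0,0,0],
    [0,0,0.01,0],
    [0,0,0.02,0],
    [0,0,0.03,0],
    [0,0,0.03,0]
  ]
}}

```text
clock: 34.45
position: [576.0, -94.6, 117.9]
ee_rot: [-0.001, 0.673, 0.739, -0.001]
ft_force: [-0.2, 0.1, -0.4]
gripper_width: 55.1
```

```bash
python3 - <<'E'
from tub import *
to(*P(0,98),92.3,5.4)
E
```

```text
row [-0.0004, 0.001, 0.0256] -0.0004 | ang 5.38 pos [576.  -94.6 117.9] F [-0.2  0.1 -0.4] w 55.1 t 34.45 j1,6 -0.17 -0.26
```

Request:
{"name": "apply_moves", "arguments": {
  "plan": [
    [-0.0004,0.001,0.01,0],
    [-0.0004,0.001,0.02,0],
    [-0.0004,0.001,0.027,0],
    [-0.0004,0.001,0.027,0],
    [-0.0004,0.001,0.027,0]
  ]
}}

```text
clock: 34.95
position: [578.3, -95.0, 92.8]
ee_rot: [-0.0, 0.673, 0.74, -0.0]
ft_force: [0.4, 0.2, 0.1]
gripper_width: 55.4
```

Request:
{"name": "apply_moves", "arguments": {
  "plan": [
    [0,0,0,0],
    [0,0,0,0],
    [0,0,0,0],
    [0,0,0,0],
    [0,0,0,0],
    [0,0,0,0],
    [0,0,0,0]
  ],
  "grip": 0.1
}}

```text
clock: 35.65
position: [578.6, -95.0, 93.1]
ee_rot: [0.0, 0.673, 0.74, 0.0]
ft_force: [1.3, -0.1, 0.7]
gripper_width: 20.5
```

Request:
{"name": "apply_moves", "arguments": {
  "plan": [
    [0,0,-0.006,0],
    [0,0,-0.012,0],
    [0,0,-0.018,0],
    [0,0,-0.026,0],
    [0,0,-0.034,0],
    [0,0,-0.042,0],
    [0,0,-0.045,0],
    [0,0,-0.045,0]
  ]
}}

```text
clock: 36.45
position: [578.7, -95.1, 138.7]
ee_rot: [0.0, 0.673, 0.74, 0.0]
ft_force: [-0.2, -0.3, -0.5]
gripper_width: 20.7
```

Request:
{"name": "apply_moves", "arguments": {
  "plan": [
    [0,-0.04,0,0],
    [0,-0.08,0,0],
    [-0.04,-0.11,0,0.05],
    [-0.08,-0.135,0,0.1],
    [-0.12,-0.155,0,0.15],
    [-0.157,-0.163,0,0.195],
    [-0.157,-0.163,0,0.195],
    [-0.157,-0.163,0,0.195]
  ]
}}

```text
clock: 37.25
position: [430.3, -267.1, 137.6]
ee_rot: [-0.0, 0.743, 0.67, -0.0]
ft_force: [0.4, 0.8, -0.8]
gripper_width: 20.5
```

```bash
python3 - <<'E'
from tub import *
to(429.6,-266.7,50,-5.8); c=tub("wrist"); tub("top"); heads(c,127)
E
```

```text
row [0.0002, -0.0007, 0.0876] -0.0016 | ang -5.89 pos [ 430.3 -267.1  137.6] F [ 0.4  0.8 -0.8] w 20.5 t 37.25 j1,6 -0.56 -0.46
wrist tub ((428.95770263671875, -273.169677734375), (72.47561645507812, 65.22575378417969), 84.17021179199219)
 in pad frame [-32.5   4.1] [32.8 76.6]
top tub ((416.66998291015625, -237.677490234375), (11.22000789642334, 2.808450698852539), 0.4586282968521118)
 in pad frame [-21.4  72.4] [-9.9 76.4]
head px (295, 241, 54, 101) xy [ 427.5 -289.5] [59.8 27.3] 84.2 z80 157.8
```

Tub's far edge is unchanged, so it hasn't moved. Lowering cartridge 1.

Request:
{"name": "apply_moves", "arguments": {
  "plan": [
    [0,-0.0005,0.03,0],
    [0,-0.0005,0.055,0],
    [0,-0.0005,0.07,0],
    [0,-0.0005,0.078,0],
    [0,-0.0005,0.083,0],
    [0,-0.0005,0.086,0],
    [0,-0.0005,0.088,0],
    [0,-0.0005,0.088,0]
  ]
}}

```text
clock: 38.15
position: [430.6, -266.6, 50.3]
ee_rot: [0.0, 0.742, 0.671, 0.0]
ft_force: [0.2, -0.1, -0.9]
gripper_width: 21.0
```

Request:
{"name": "apply_moves", "arguments": {
  "plan": [
    [0,0,0.0008,0],
    [0,0,0.0014,0],
    [0,0,0.0014,0]
  ]
}}

```text
clock: 38.45
position: [430.4, -266.7, 48.7]
ee_rot: [0.0, 0.742, 0.67, 0.0]
ft_force: [0.4, -0.5, -1.2]
gripper_width: 20.8
```

Request:
{"name": "apply_moves", "arguments": {
  "plan": [
    [0,0,0.0005,0],
    [0,0,0.0006,0],
    [0,0,0.0006,0]
  ]
}}

```text
clock: 38.75
position: [430.4, -266.7, 48.6]
ee_rot: [0.0, 0.742, 0.67, 0.0]
ft_force: [-2.6, 1.4, 9.4]
gripper_width: 20.7
```

Request:
{"name": "apply_moves", "arguments": {
  "plan": [
    [0,0,0,0],
    [0,0,0,0],
    [0,0,0,0],
    [0,0,-0.01,0],
    [0,0,-0.03,0],
    [0,0,-0.06,0],
    [0,0,-0.1,0],
    [0,0,-0.1,0]
  ],
  "grip": 0.45
}}

```text
clock: 39.55
position: [433.1, -268.3, 153.1]
ee_rot: [0.004, 0.742, 0.671, 0.001]
ft_force: [0.8, -1.4, 0.2]
gripper_width: 38.4
```

```bash
python3 - <<'E'
from tub import *
to(*P(0,-88),150,95.4); c=tub("wrist"); cv2.imwrite("pics/w8.png",c["img"]); heads(c,69)
E
```

```text
row [0.0045, 0.1616, 0.0043] -1.766 | ang -5.79 pos [ 433.1 -268.3  153.1] F [ 0.8 -1.4  0.2] w 38.4 t 39.55 j1,6 -0.56 -0.46
wrist tub ((425.07879638671875, -312.3753356933594), (149.93641662597656, 65.46923828125), 84.18450164794922)
 in pad frame [-32.6 -74.1] [33.  75.9]
head px (301, 182, 32, 145) xy [ 425.8 -309.3] [118.3  21.6] 84.8 z80 68.9
```

View pics/w8.png

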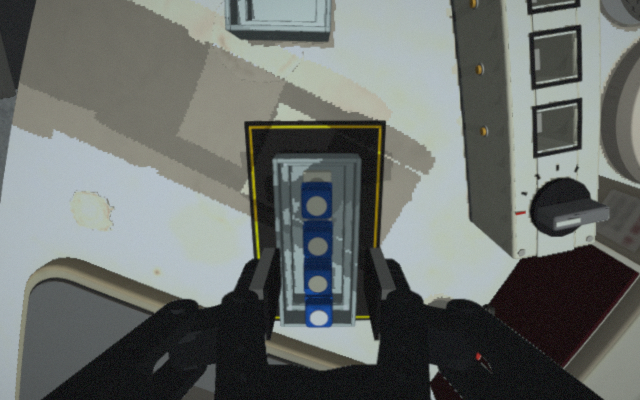

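The wrist view shows all four heads in a row in the tub, (317,205) to (319,315), and wells 2 to 4 empty. The knob is at (563,207), its pointer toward the red tick at (519,211). Before turning it I'll check the heights around it.

```bash
python3 - <<'E'
from tub import *
k=np.array(P(0,-88))
for n in("top","scene","wrist"):
    W=cloud(get(n)); d=np.hypot(W[...,0]-k[0],W[...,1]-k[1])
    for a,b in((25,60),(60,90),(90,130)):
        m=(d>a)&(d<b); 
        if m.any(): print(n,a,b,m.sum(),np.nanpercentile(W[m][:,2],[50,98,100]).round(), W[m][np.nanargmax(W[m][:,2])].round())
E
```

```text
top 25 60 972 [ 75. 136. 143.] [ 635. -313.  143.]
top 60 90 1730 [ 26. 139. 145.] [ 608. -366.  145.]
top 90 130 3208 [ 51. 528. 541.] [ 474. -231.  541.]
scene 25 60 1891 [ 39. 123. 136.] [ 641. -314.  136.]
scene 60 90 1779 [  2. 136. 138.] [ 648. -316.  138.]
scene 90 130 3475 [ 78. 525. 537.] [ 477. -227.  537.]
wrist 25 60 15394 [ 69.  81. 123.] [ 621. -334.  123.]
wrist 60 90 24104 [ 64. 133. 136.] [ 612. -356.  136.]
wrist 90 130 43999 [ 57. 231. 237.] [ 494. -260.  237.]
```

Request:
{"name": "apply_moves", "arguments": {
  "plan": [
    [0,0.04,0,-0.14],
    [0,0.08,0,-0.28],
    [0.002,0.12,0,-0.42],
    [0.005,0.164,0,-0.56],
    [0.007,0.164,0,-0.7],
    [0.007,0.164,0,-0.84],
    [0.007,0.164,0,-0.98],
    [0.007,0.164,0,-1.12]
  ],
  "grip": 0.45
}}

```text
clock: 40.55
position: [593.3, -275.6, 145.8]
ee_rot: [-0.002, 0.27, 0.963, 0.0]
ft_force: [0.0, 0.0, 0.0]
gripper_width: 38.7
```

```bash
python3 - <<'E'
from tub import *
to(*P(0,-88),150,95.4)
E
```

```text
row [-0.0032, -0.0034, -0.0042] -0.64 | ang 58.73 pos [ 593.3 -275.6  145.8] F [0. 0. 0.] w 38.7 t 40.55 j1,6 -0.44 -1.46
```

Request:
{"name": "apply_moves", "arguments": {
  "plan": [
    [-0.003,-0.003,0,-0.13],
    [-0.003,-0.003,0,-0.26],
    [-0.003,-0.003,0,-0.39],
    [-0.003,-0.003,0,-0.52],
    [-0.003,-0.003,0,-0.64],
    [-0.003,-0.003,0,-0.64],
    [-0.003,-0.003,0,-0.64]
  ],
  "grip": 0.32
}}

```text
clock: 41.25
position: [594.6, -280.0, 146.7]
ee_rot: [-0.001, -0.042, 0.999, 0.0]
ft_force: [-0.1, 0.3, -1.0]
gripper_width: 27.5
```

```bash
python3 - <<'E'
from tub import *
to(*P(0,-88),90,95.4); c=get("wrist"); W=cloud(c)
# bar top: points z 100-110 near knob
k=P(0,-88); d=np.hypot(W[...,0]-k[0],W[...,1]-k[1]); m=(d<35)&(W[...,2]>101)&(W[...,2]<110)
if m.sum()>20:
    q=W[m][:,:2]; print("bar",m.sum(),cv2.minAreaRect(q.astype(np.float32)))
cv2.imwrite("pics/w9.png",c["img"])
E
```

```text
row [0.0002, -0.0002, 0.0567] -0.0095 | ang 94.85 pos [ 594.6 -280.   146.7] F [-0.1  0.3 -1. ] w 27.5 t 41.25 j1,6 -0.44 -2.1
bar 1029 ((594.80419921875, -281.6252136230469), (37.745906829833984, 9.777831077575684), 5.097079753875732)
```

View pics/w9.png

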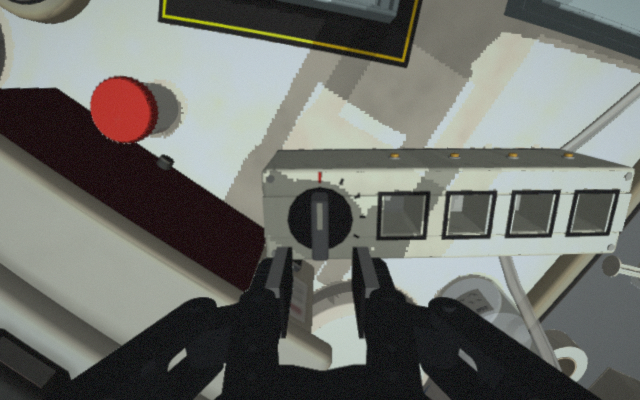

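The wrist view shows the knob bar at (320,222) between the fingers, its pointer at the red tick (320,178), and all four wells empty. Descending to grip it.

Request:
{"name": "apply_moves", "arguments": {
  "plan": [
    [0,-0.0008,0.02,0],
    [0,-0.0008,0.035,0],
    [0,-0.0008,0.045,0],
    [0,-0.0008,0.052,0],
    [0,-0.0008,0.055,0],
    [0,-0.0008,0.055,0],
    [0,-0.0008,0.055,0]
  ]
}}

```text
clock: 42.0
position: [595.6, -281.2, 93.5]
ee_rot: [0.0, -0.044, 0.999, -0.0]
ft_force: [-0.0, -0.6, -0.3]
gripper_width: 27.5
```

```bash
python3 - <<'E'
from tub import *
to(594.5,-280.8,90,95.4)
E
```

```text
row [0.0011, 0.0005, 0.0035] -0.0062 | ang 95.05 pos [ 595.6 -281.2   93.5] F [-0.  -0.6 -0.3] w 27.5 t 42.0 j1,6 -0.44 -2.1
```

Request:
{"name": "apply_moves", "arguments": {
  "plan": [
    [0.001,0.0003,0.0025,0],
    [0.001,0.0003,0.0025,0],
    [0.001,0.0003,0.0025,0]
  ]
}}

```text
clock: 42.3
position: [594.3, -280.9, 90.7]
ee_rot: [0.0, -0.044, 0.999, -0.0]
ft_force: [0.6, -0.4, 0.8]
gripper_width: 27.4
```

Request:
{"name": "apply_moves", "arguments": {
  "plan": [
    [0,0,0,0],
    [0,0,0,0],
    [0,0,0,0],
    [0,0,0,0],
    [0,0,0,0],
    [0,0,0,0],
    [0,0,0,0]
  ],
  "grip": 0
}}

```text
clock: 43.0
position: [594.4, -281.3, 90.9]
ee_rot: [0.0, -0.044, 0.999, -0.0]
ft_force: [-2.2, -3.8, 5.9]
gripper_width: 7.9
```

```bash
python3 - <<'E'
from tub import *
to(594.5,-280.8,90,95.4); print(np.round(r.state()["moment"],2))
E
```

```text
row [-0.0001, 0.0005, 0.0009] -0.006 | ang 95.05 pos [ 594.4 -281.3   90.9] F [-2.2 -3.8  5.9] w 7.9 t 43.0 j1,6 -0.44 -2.1
[-0.58  0.37 -0.02]
```

Request:
{"name": "apply_moves", "arguments": {
  "plan": [
    [0,0,-0.001,0.1],
    [0,0,-0.001,0.23],
    [0,0,-0.001,0.36],
    [0,0,-0.001,0.49],
    [0,0,-0.001,0.62],
    [0,0,-0.001,0.75],
    [0,0,-0.001,0.88],
    [0,0,-0.001,1.01]
  ]
}}

```text
clock: 43.8
position: [594.9, -280.1, 90.9]
ee_rot: [0.0, 0.447, 0.894, 0.001]
ft_force: [4.2, 1.5, -2.9]
gripper_width: 8.7
```

Request:
{"name": "apply_moves", "arguments": {
  "plan": [
    [0,0,0,0.13],
    [0,0,0,0.26],
    [0,0,0,0.39],
    [0,0,0,0.52],
    [0,0,0,0.65],
    [0,0,0,0.78],
    [0,0,0,0.91],
    [0,0,0,1.03]
  ]
}}

```text
clock: 44.6
position: [596.3, -279.9, 91.0]
ee_rot: [0.001, 0.83, 0.558, 0.002]
ft_force: [8.8, 1.7, -5.8]
gripper_width: 8.3
```

```bash
python3 - <<'E'
from tub import *
to(594.5,-280.8,90,-24.6); print(np.round(r.state()["moment"],2))
c=get("top"); cv2.imwrite("pics/t10.png",cv2.resize(c["img"][150:200,320:400],None,fx=8,fy=8,interpolation=cv2.INTER_CUBIC))
E
```

```text
row [-0.0015, -0.0014, 0.001] 0.0427 | ang -22.15 pos [ 596.3 -279.9   91. ] F [ 8.8  1.7 -5.8] w 8.3 t 44.6 j1,6 -0.44 -0.06
[ 0.17 -1.59  0.02]
```

Request:
{"name": "apply_moves", "arguments": {
  "plan": [
    [0,0,0,0.02],
    [0,0,0,0.04],
    [0,0,0,0.055],
    [0,0,0,0.055],
    [0,0,0,0.055]
  ]
}}

```text
clock: 45.15
position: [596.4, -280.0, 91.0]
ee_rot: [0.001, 0.843, 0.537, 0.002]
ft_force: [9.3, 1.8, -7.0]
gripper_width: 8.4
```

```bash
python3 - <<'E'
from tub import *
to(594.5,-280.8,90,-24.6)
E
```

```text
row [-0.0016, -0.0014, 0.001] -0.007 | ang -25.0 pos [ 596.4 -280.    91. ] F [ 9.3  1.8 -7. ] w 8.4 t 45.15 j1,6 -0.44 -0.01
```

Request:
{"name": "apply_moves", "arguments": {
  "plan": [
    [0,0,0,0],
    [0,0,0,0],
    [0,0,0,0],
    [0,0,0,0],
    [0,0,-0.01,0],
    [0,0,-0.03,0],
    [0,0,-0.06,0],
    [0,0,-0.06,0]
  ],
  "grip": 0.32
}}

```text
clock: 45.95
position: [596.6, -282.1, 156.5]
ee_rot: [0.003, 0.843, 0.537, 0.002]
ft_force: [0.3, 0.3, 1.0]
gripper_width: 27.7
```

Request:
{"name": "apply_moves", "arguments": {
  "plan": [
    [0,-0.03,-0.04,0],
    [0,-0.06,-0.06,0],
    [-0.04,-0.06,-0.06,0],
    [-0.08,-0.06,-0.06,0],
    [-0.08,-0.06,-0.06,0],
    [-0.08,-0.06,-0.06,0]
  ]
}}

```text
clock: 46.55
position: [505.6, -328.5, 211.6]
ee_rot: [-0.0, 0.844, 0.537, 0.0]
ft_force: [0.3, -0.6, -0.7]
gripper_width: 27.3
```

```bash
python3 - <<'E'
from tub import *
to(594.5,-280.8,90,-24.6); c=tub("wrist"); W=cloud(c)
k=P(0,-88); d=np.hypot(W[...,0]-k[0],W[...,1]-k[1]); m=(d<35)&(W[...,2]>101)&(W[...,2]<110)
if m.sum()>20: print("bar",m.sum(),cv2.minAreaRect(W[m][:,:2].astype(np.float32)))
heads(c,69); cv2.imwrite("pics/w11.png",c["img"])
E
```

```text
row [0.0809, 0.0603, 0.1216] -0.0087 | ang -25.1 pos [ 505.6 -328.5  211.6] F [ 0.3 -0.6 -0.7] w 27.3 t 46.55 j1,6 -0.58 -0.14
wrist tub ((426.5386962890625, -313.2516174316406), (149.7891387939453, 68.71044158935547), 84.32672882080078)
 in pad frame [-32.7 -74.7] [36.2 75.2]
bar 814 ((595.0296630859375, -280.7529602050781), (37.602447509765625, 10.723581314086914), 63.88870620727539)
head px (241, 230, 32, 34) xy [ 426.3 -356.5] [29.4 27.9] 82.0 z80 69.0
head px (227, 202, 33, 33) xy [ 428.4 -326.9] [26.1 27.3] 84.1 z80 68.9
head px (213, 171, 35, 34) xy [ 431.5 -297.2] [24.5 27.6] 84.3 z80 69.0
head px (197, 140, 37, 33) xy [ 433.9 -267.5] [22.3 27.8] 83.1 z80 69.0
```

View pics/w11.png

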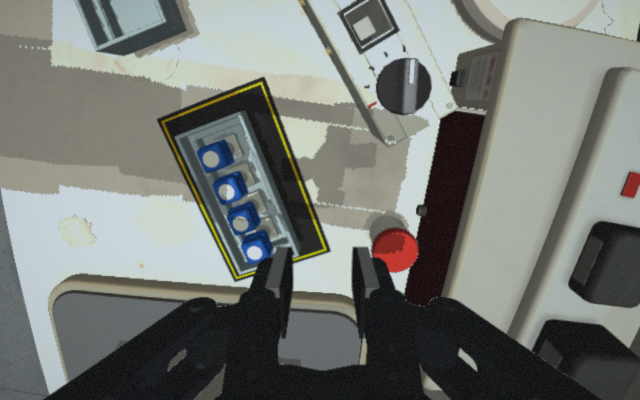

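The wrist view shows four heads in the tub, (213,157) to (257,250), and the tub inside the yellow line. The knob pointer is at (410,70), four ticks clockwise of the red tick at (372,105); the bar measures 63.9° against 65.4° expected. One last check, then hand in.

```bash
python3 - <<'E'
from tub import *
c=get("wrist"); W=cloud(c)
tub("wrist")
c=get("scene"); Z=cloud(c); X,Y,z=Z[...,0],Z[...,1],Z[...,2]
m=(z>60)&(z<68)&(X>370)&(X<490)&(Y>-170)&(Y<20); print("pile rim",m.sum(),cv2.minAreaRect(Z[m][:,:2].astype(np.float32)))
print(r.job_done()); st()
E
```

```text
wrist tub ((426.64825439453125, -313.29852294921875), (149.84779357910156, 68.7855224609375), 84.30144500732422)
 in pad frame [-32.6 -74.8] [36.3 75.1]
pile rim 194 ((428.02447509765625, -78.35279846191406), (155.12216186523438, 66.61456298828125), 82.69931030273438)
the job is handed in; nothing more can be done
None
the job is handed in; nothing more can be done
```

The job is done and handed in at about 47 s on the robot's clock. I set the top tub lengthways on the pad, pressed and pulled all four cartridges and stood them in the tub. Then I turned the knob 120° clockwise, four clicks.

**Last checks:**
- **Tub:** it was upright and at least 23 mm inside every pad edge.
- **Cartridges:** all four heads were in the tub at 69 mm, the height expected for cartridges standing on its floor.
- **Knob:** the bar measured 63.9° against 65.4° expected, with the pointer on the fourth tick.
- **Pile:** the two-tub pile was within about 2 mm of its first position.
- **Forces:** the highest wrist reading I saw was about 15 N, as the first cartridge met the tub floor.

No check failed. Depth outlines from oblique or partly blocked views disagreed by a few millimetres; where they did, I went by the closest view. I did not re-measure the bottle and pots at the end, but nothing touched them that I could see. I saw no knock to the tub and no grip slip.

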